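# Load the ball nest, free the safety catch, and hold the press lever down

## Robot

A 7-joint arm with a two-finger parallel gripper is mounted at the origin on a cart in front of the work surface, level with it; the furniture and walls round the work are solid. World frame = base frame: x ahead of the robot, y to its left, z up, the work surface at z = 0. Lengths are in mm, angles in rad, forces in N, time in s.
With the tool pointing down it reaches from about 400 to 875 mm from the base axis. Payload 6.5 kg.
Tool frame: the origin (TCP) lies midway between the tips of the shut fingers; the grasp point (between the pads) lies 19 mm behind it; z points along the fingers, y is the line along which they close (so a half turn about z gives the same grasp; the last joint's range is limited). The gripper opens to 88 mm and grips with 3 to 60 N. Pads are 18 mm wide; open, the fingers measure 123 mm over their backs; the gripper's body (75 mm by 187 mm) begins 45 mm behind the grasp point.
Start: joints at [1.28, 0.536, -0.004, 1.538, 0.003, 1.067, -0.071], TCP at [144.889, -633.638, 238.716] pointing down, gripper open.
Joint ranges: [-2.7, 2.7], [-0.37, 2.16], [-1.27, 1.26], [0.24, 2.4], [-1.31, 4.45], [0.19, 1.91], [-2.76, 2.76]. Speed limits (rad/s): [2.39, 2.39, 3.14, 3.14, 3.14, 3.14, 3.14].

## Interface

Orientations are given as a rotation vector (axis times angle).
In Python, from station import monitor, imaging, env gives the robot as it stands.
- The arm moves only by the shell command python3 -m creep 'ROWS' [OPENING] [FORCE]. ROWS is JSON, a list of rows, each an object with "travel": the shift along the tool's x, y, z in mm, a list of three; "twist": the turn about the tool's z in rad. A call has 1 to 8 rows; each row is the pose to reach, as a shift and turn from the pose commanded when the call began, along the tool's axes at that moment; what a row does not reach only later rows make up. A row lasts 1/10 s, in which the tool goes at most 50 mm and 8.59 degrees, less where a joint would pass 70% of its speed; a pose out of reach is approached as far as the arm can. A call with a gripper value outside its range is refused whole. OPENING is the gripper's target within -1 to 1 (shut at 1, half-way at 0, fully open at -1), set as the call begins (- or left out, the last holds). The fingers move at their own pace and stop on an object; FORCE is the grip in N (left out, the last holds). Time passes only in rows, so rows that repeat a pose let the fingers close. It gives the time, the measured TCP pose, the force, the opening and the grip force at its end, in the units of the state.
- monitor.observe(): the state, without advancing time (a new reading comes with each control period).
- imaging.camera(name): name is "scene" or "top"; returns the picture (400x640x3 uint8, red, green, blue); there is no depth.
- imaging.calibration(name): a dict with "intrinsics" (3x3 intrinsics, pixels), "dist_coeffs" ([k1, k2, p1, p2, k3] as OpenCV has them; the pictures are not rectified), "eye" and "rotation" of the camera in the world. Camera axes: x right, y down, z forward; pixel columns grow to the right and rows downward; lengths in mm; the calibration is good to about 2 mm. A picture is of the moment at which its call begins. calibration takes no time and is no camera call.
- env.job_done(): hands the job in; it is judged then, once.
The state is a dict: "time": time; "joints": joint angles; "joint_vel": joint speeds; "tau": joint torques, N m; "tcp_pos": TCP position; "tcp_rot": TCP orientation; "contact_force": force on the tool from outside, world axes, zero at the start; "torque": the same for the moment, N m; "width": finger opening in mm; "grasp_force": force on a finger pad.
Only numpy, scipy, OpenCV 4.12 (cv2) and the standard library are available. Lean on these libraries where they do the work, as an engineer would, in place of code of your own. Each camera call takes 0.05 s, during which the arm holds its last target. There are 200 camera calls.

## Task

Put the three steel balls from the wooden rail into the nest of the little hand press, one in each well, while the safety catch is still on. Then flip the safety catch outward, clear of the lever, pull the lever over towards you and down by its rubber bar until it presses on the balls and goes no farther, and hold it there: finish while still gripping the bar and holding the lever fully down. Leave the loose pliers, roll of tape and jar of screws where they are.

Things in the scene. Friction and masses are not known exactly. Their poses are not given: they have to be found in the camera images.
- press: The hand press, bolted down, of steel and grey paint. Origin on the work surface under the middle well; its x points away from the lever's down position towards the lever hinge (roughly away from the robot), y to the catch side (left), z up. It stands on a wooden plinth 45 mm high (x from -66 to +167, y from -165 to +185). On the steel base plate the nest, an aluminium block 56 (x) x 156 (y) mm with its top at z = 83 mm.
- rail: Wooden rail 170 (its x) x 24 (its y) x 30 mm high, fixed on the surface, origin at the centre of its underside. Each ball sits about 1.7 mm deep in a dimple 14 mm wide in its top, at x = -50, 0 and +50 mm. The rail is narrower than the balls, so fingers may reach down either side of it.
- lever (a joint): Angle of the bail lever about its hinge, rad: 0 at rest (leaning 15 degrees back from upright, a spring holds it there), 1.83 level, pointing along the press's -x with its shoe on the balls; the stop is at 1.845. The spring returns it if let go; down it needs about 4 N at the bar. Until the catch is flipped the lever is blocked after about 0.05 rad (do not force it).
- catch (a joint): Angle of the safety catch, rad: 0 to 0.15 on at the start (its finger crosses in front of the lever's left arm), grows as the top of its thumb tab is pushed outward along the press's +y; clear of the lever above 0.9, stop at 1.4. Light friction (about 1 N at the tab) keeps it wherever it is left.
- lever_hinge (a point): Middle of the lever's hinge axis, fixed to the press at x = 70 mm, z = 107 mm; the axis runs along the press's y. At rest the lever's pressing shoe stands upright above it, 70 mm behind the line of the wells, 155 to 195 mm high: reach the wells from the front.
- lever_grip (a point): Centre of the lever's rubber bar: 16 mm in diameter, 120 mm long along the press's y, 180 mm from the hinge axis, between two steel arms of 10 mm at y = -90 and +90 mm. The space between the arms is open from the bar to a 36 mm wide pressing shoe at 70 mm from the hinge. The bar can be gripped from above and rolls between the fingers as the lever swings; at rest it is about 281 mm high, fully down 107 mm high.
- catch_tab (a point): Top of the catch's thumb tab (a steel plate 20 mm wide along x, 7 mm thick along y, standing 54 mm up from the shaft with a rounded top edge 12 mm thick); this point is 48 mm from the shaft axis and moves with the catch. At its sides and in front there is free space; the lever's left arm is 60 mm away on the -y side and more than 50 mm behind it.
- catch_shaft (a point): Point on the catch's shaft axis right below the tab, fixed to the press at x = 28, y = 150, z = 207 mm; the axis runs along the press's x. The shaft is 12 mm thick; the grey post that bears it stands behind the tab.
- well0 (a point): Well 0 of the nest (left, towards the catch): round, 36 mm across, 18 mm deep, flat floor. The point is where the centre of a seated ball lies: z = 80 mm, 3 mm below the nest's top. Wells are 50 mm apart along the press's y.
- well1 (a point): Well 1 of the nest (middle): round, 36 mm across, 18 mm deep, flat floor. The point is where the centre of a seated ball lies: z = 80 mm, 3 mm below the nest's top. Wells are 50 mm apart along the press's y.
- well2 (a point): Well 2 of the nest (right): round, 36 mm across, 18 mm deep, flat floor. The point is where the centre of a seated ball lies: z = 80 mm, 3 mm below the nest's top. Wells are 50 mm apart along the press's y.
- ball0_center (a point): Centre of a loose steel ball 30 mm in diameter, about 0.11 kg; the three are alike and any ball may go into any well.
- ball1_center (a point): Centre of a loose steel ball 30 mm in diameter, about 0.11 kg; the three are alike and any ball may go into any well.
- ball2_center (a point): Centre of a loose steel ball 30 mm in diameter, about 0.11 kg; the three are alike and any ball may go into any well.
- pliers: Loose bystander: pliers with red grips, 70 x 184 x 18 mm; not to be disturbed. Origin at the centre of its underside.
- tape_roll: Loose bystander: roll of black tape, 90 mm across, 19 mm high; not to be disturbed. Origin at the centre of its underside.
- screw_jar: Loose bystander: glass jar of screws with a lid, 62 mm across, 94 mm high; not to be disturbed. Origin at the centre of its underside.

How it is judged:
By the outcome, as a careful person would: the job done as asked, in the order asked, and still so for the second after the job is handed in, while the arm keeps its last pose, push and grip.
It also fails if it takes over 72 s, if anything falls off the work surface, if the arm or the gripper's body presses on something with over 40 N, if the wrist force passes 120 N, or if a joint passes its speed limit or range.

## Working session

There is one attempt and no reset: what is moved stays moved. The work goes in short steps, Python scripts to look and compute and a shell command to move; the robot and the scene stay as the last step left them, time stands still between calls to the robot, and variables do not carry over. Pictures are saved under pics/ and viewed, at most 10 in all, crops included, and the job is handed in when it is done.

```bash
mkdir -p pics; ls; python3 - <<'E'
from station import monitor, imaging
import cv2
print(monitor.observe())
for n in("scene","top"):
    cv2.imwrite(f"pics/{n}0.png",imaging.camera(n)[:,:,::-1]); print(n,imaging.calibration(n))
E
```

```text
pics
{'time': 0.0, 'joints': array([ 1.27981335,  0.53719639, -0.00441372,  1.53882615,  0.00261983,
        1.06725711, -0.07121478]), 'joint_vel': array([ 0.00024534, -0.00109124,  0.00046433,  0.0008463 ,  0.0028398 ,
        0.00076594,  0.00041953]), 'tau': array([ 2.29562456e-04, -5.70976317e+01,  9.90497880e-01, -2.51604241e+01,
       -5.64557745e-02,  1.79124449e-02,  1.49995917e-04]), 'tcp_pos': array([ 144.71647509, -633.08696205,  237.83802492]), 'tcp_rot': array([-3.12012701e+00, -3.52231238e-01,  5.34314598e-04]), 'contact_force': array([0.46961448, 0.60401481, 0.00783871]), 'torque': array([ 0.00197404, -0.04518539, -0.00237062]), 'grasp_force': 0.0, 'width': 88.1566907510728}
scene {'intrinsics': array([[430.56242712,   0.        , 320.10114041],
       [  0.        , 430.56242712, 196.35328257],
       [  0.        ,   0.        ,   1.        ]]), 'dist_coeffs': array([0.01065823, 0.        , 0.        , 0.        , 0.        ]), 'eye': array([-636.90543169, -834.60777292, 1123.96258587]), 'rotation': array([-1.94244095,  1.05626537, -0.55786206])}
top {'intrinsics': array([[490.90222668,   0.        , 327.49214656],
       [  0.        , 490.90222668, 203.07281065],
       [  0.        ,   0.        ,   1.        ]]), 'dist_coeffs': array([0.04006256, 0.        , 0.        , 0.        , 0.        ]), 'eye': array([ 305.28159712,  -89.56875396, 1900.506159  ]), 'rotation': array([-2.17155706,  2.13743815, -0.13908281])}
```

View pics/scene0.png

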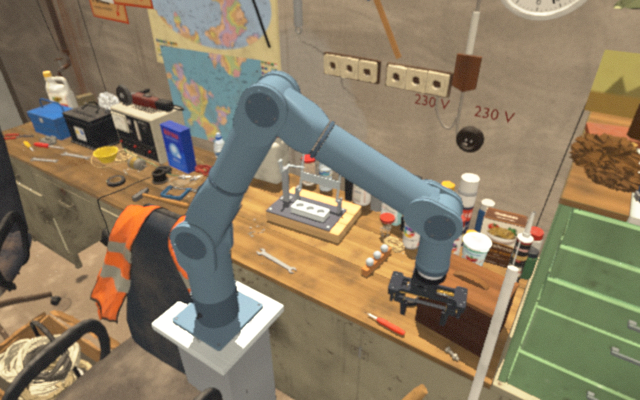

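View pics/top0.png

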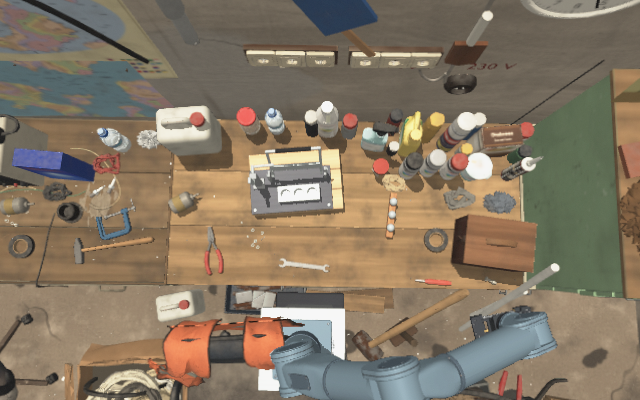

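The top view shows the press at about (296,185), the rail with its balls at (391,215), the pliers at (212,250), the tape at (435,240) and the jar at (382,167). I'll crop closer.

```bash
python3 - <<'E'
import cv2,numpy as np
t=cv2.imread("pics/top0.png"); s=cv2.imread("pics/scene0.png")
a=cv2.resize(t[140:250,240:400],None,fx=5,fy=5,interpolation=cv2.INTER_CUBIC)
cv2.imwrite("pics/c1.png",a)
b=cv2.resize(s[155:285,260:410],None,fx=4.5,fy=4.5,interpolation=cv2.INTER_CUBIC)
cv2.imwrite("pics/c2.png",b)
E
```

```text
(no output)
```

View pics/c1.png

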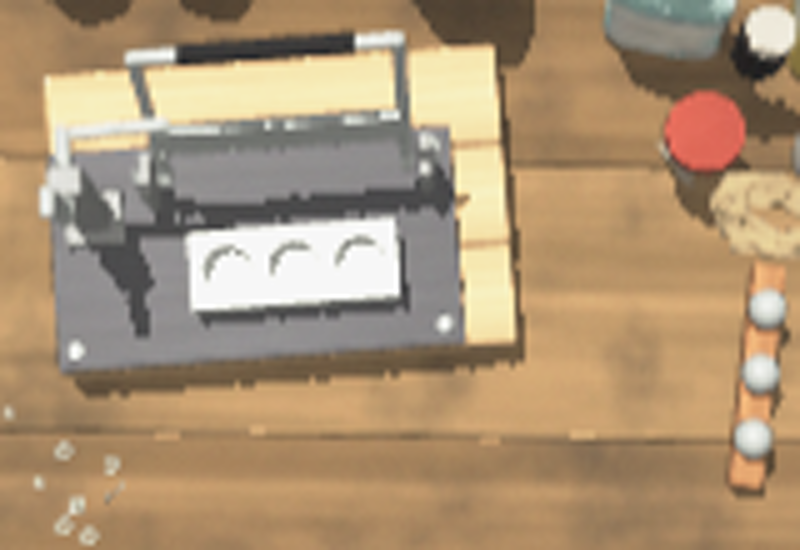

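View pics/c2.png

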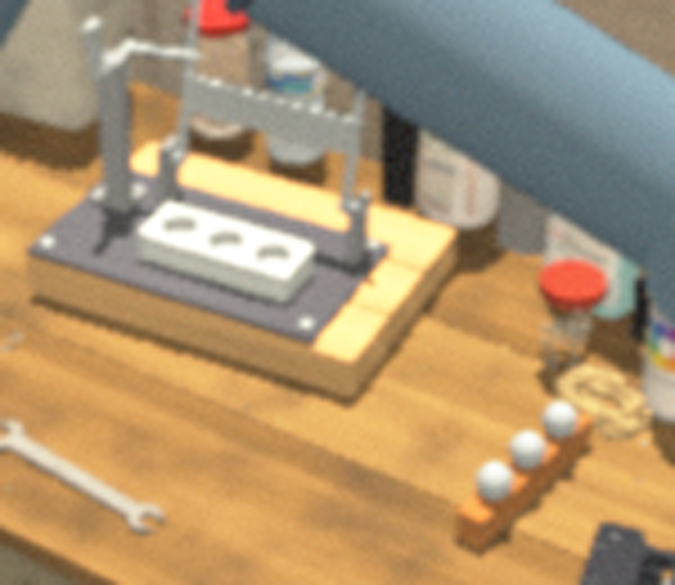

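The crops show the nest's three wells in the top view at crop (228,262), (293,258), (358,252), and the balls at (767,307), (760,373), (752,438). The catch tab is at about (62,185), and the lever bar is black at (265,48). Next I'll turn these into positions.

```bash
cat > h.py <<'E'
import cv2,numpy as np
from scipy.spatial.transform import Rotation as R
from station import imaging,monitor
def ray(n,p):
    c=imaging.calibration(n)
    u=cv2.undistortPoints(np.array(p,float).reshape(-1,1,2),c["intrinsics"],c["dist_coeffs"]).reshape(-1,2)
    d=np.c_[u,np.ones(len(u))]@R.from_rotvec(c["rotation"]).as_matrix().T
    return c["eye"],d
def onz(n,p,z):
    e,d=ray(n,p); return e+d*((z-e[2])/d[:,2])[:,None]
def proj(n,P):
    c=imaging.calibration(n);M=R.from_rotvec(c["rotation"]).as_matrix().T
    return cv2.projectPoints(np.array(P,float).reshape(-1,3),M,-M@c["eye"],c["intrinsics"],c["dist_coeffs"])[0].reshape(-1,2)
def tri(p,q):
    a,d=ray("top",p);b,f=ray("scene",q);out=[]
    for x,y in zip(d,f):
        s=np.linalg.lstsq(np.c_[x,-y],b-a,rcond=None)[0];out.append((a+s[0]*x+b+s[1]*y)/2)
    return np.array(out)
def balls(im,x0,y0,x1,y1,amin=15):
    h=cv2.cvtColor(im[y0:y1,x0:x1],cv2.COLOR_BGR2HSV)
    m=((h[...,1]<60)&(h[...,2]>110)).astype(np.uint8)
    n,_,st,ce=cv2.connectedComponentsWithStats(m,connectivity=4)
    return [(ce[i]+[x0,y0],st[i][2:5]) for i in range(1,n) if st[i][4]>=amin]
E
python3 - <<'E'
from h import *
np.set_printoptions(precision=1,suppress=True)
t=cv2.imread("pics/top0.png"); s=cv2.imread("pics/scene0.png")
for n,b in(("top",balls(t,384,194,400,234)),("scene",balls(s,362,240,392,268,10))):
    for c,st in b: print(n,c,st,onz(n,c,43.3)[0])
wt=np.array([[228,262],[293,258],[358,252]])/5+[240,140]-.4
ws=np.array([[180,224],[226,239],[274,253]])/4.5+[260,155]-.4
print("wells",onz("top",wt,83),onz("scene",ws,83))
# nest
m=((t[150:220,270:330].min(2)>200)).astype(np.uint8)
c=max(cv2.findContours(m,0,2)[0],key=cv2.contourArea).reshape(-1,2)+[270,150]
r=cv2.minAreaRect(onz("top",c,83)[:,:2].astype(np.float32));print("nest",r)
# black bar top
d=tri([[53+0,0]],[[0,0]]) if 0 else None
bar=np.array([[178,53],[354,43]])/5+[240,140]-.4; print("bar@281",onz("top",bar,281))
bolts=np.array([[76,350],[444,323]])/5+[240,140]-.4;print("bolts",onz("top",bolts,57))
bs=np.array([[47,242],[307,323]])/4.5+[260,155]-.4;print(onz("scene",bs,57))
E
```

```text
top [393.1 201.4] [ 7  8 48] [ 556.9 -337.4   43.3]
top [391.6 214.3] [ 8  8 50] [ 507.3 -331.8   43.3]
top [390.1 227.2] [ 7  8 48] [ 457.9 -325.8   43.3]
scene [384.  247.6] [ 7  8 43] [ 556.7 -338.7   43.3]
scene [376.8 254.3] [ 7  8 45] [ 507.1 -333.3   43.3]
scene [369.3 261.5] [ 7  8 47] [ 456.6 -327.9   43.3]
wells [[580.5  71.6  83. ]
 [584.3  23.   83. ]
 [589.7 -25.5  83. ]] [[574.5  69.9  83. ]
 [577.6  19.3  83. ]
 [582.8 -30.8  83. ]]
nest ((580.2973022460938, 22.93758773803711), (58.4617805480957, 157.08726501464844), 5.191456317901611)
bar@281 [[692.4  91.5 281. ]
 [701.3 -27.  281. ]]
bolts [[515.4 186.8  57. ]
 [540.4 -90.8  57. ]]
[[511.5 182.3  57. ]
 [538.3 -95.2  57. ]]
```

```bash
cat >> h.py <<'E'
def go(targets,xang=None):
    """travel/twist for world targets, with tool x at xang (deg) at the end"""
    s=monitor.observe();M=R.from_rotvec(s["tcp_rot"]).as_matrix()
    a=np.degrees(np.arctan2(M[1,0],M[0,0]))
    print("t",round(s["time"],2),"pos",s["tcp_pos"].round(1),"xang",round(a,1),"w",round(s["width"],1),"F",s["contact_force"].round(1),"g",round(s["grasp_force"],1))
    for p in targets: print(p,"->",(M.T@(np.array(p)-s["tcp_pos"])).round(1))
    if xang is not None: print("twist",round(np.radians(a-xang),3))
O=np.array([580.,21.7,0]);PY=0.09
def P(x,y,z): return (O+R.from_euler("z",PY).apply([x,y,z])).round(1)
E
python3 - <<'E'
from h import *
go([(557,-338,160),(557,-338,33)],-6.6)
print("jar",onz("top",[[380.5,165.5]],94)); print([P(0,y,0) for y in(50,0,-50)],P(28,150,255))
E
```

```text
t 0.1 pos [ 144.7 -633.1  237.9] xang 12.9 w 87.8 F [-0.1  1.  -0.5] g 0.0
(557, -338, 160) -> [ 467.7 -195.7   78.2]
(557, -338, 33) -> [ 467.7 -195.5  205.2]
twist 0.34
jar [[ 684.88805863 -283.65392207   94.        ]]
[array([575.5,  71.5,   0. ]), array([580. ,  21.7,   0. ]), array([584.5, -28.1,   0. ])] [594.4 173.6 255. ]
```

```bash
python3 -m creep '[{"travel":[468,-196,30],"twist":0.34},{"travel":[468,-196,30],"twist":0.34},{"travel":[468,-196,30],"twist":0.34},{"travel":[468,-196,30],"twist":0.34},{"travel":[468,-196,30],"twist":0.34},{"travel":[468,-196,30],"twist":0.34},{"travel":[468,-196,30],"twist":0.34},{"travel":[468,-196,30],"twist":0.34}]' -1 15
python3 -m creep '[{"travel":[0,0,0],"twist":0},{"travel":[0,0,0],"twist":0}]'; python3 -c "
from h import *
go([(557,-338,120),(557,-338,33)],-6.6)"
```

```text
time: 0.9
tcp_pos: [470.8, -399.6, 214.7]
tcp_rot: [-3.136, 0.181, 0.001]
contact_force: [0.4, -0.8, -0.7]
width: 88.0
grasp_force: 0.0
time: 1.1
tcp_pos: [470.4, -399.7, 214.5]
tcp_rot: [-3.136, 0.176, 0.001]
contact_force: [-1.6, -0.5, 0.2]
width: 87.8
grasp_force: 0.0
t 1.1 pos [ 470.4 -399.7  214.5] xang -6.4 w 87.8 F [-1.6 -0.5  0.2] g 0.0
(557, -338, 120) -> [ 79.3 -70.9  94.5]
(557, -338, 33) -> [ 79.4 -70.8 181.5]
twist 0.003
```

```bash
python3 -m creep '[{"travel":[79,-71,60],"twist":0},{"travel":[79,-71,60],"twist":0},{"travel":[79,-71,60],"twist":0},{"travel":[79,-71,100],"twist":0},{"travel":[79,-71,120],"twist":0},{"travel":[79,-71,120],"twist":0},{"travel":[79,-71,120],"twist":0}]'
python3 -c "
from h import *
go([(557,-338,120),(557,-338,33)],-6.6)
cv2.imwrite('pics/t2.png',imaging.camera('top')[:,:,::-1]);cv2.imwrite('pics/s2.png',imaging.camera('scene')[:,:,::-1])
s=cv2.imread('pics/s2.png');t=cv2.imread('pics/t2.png')
cv2.imwrite('pics/c3.png',np.hstack([cv2.resize(x,(390,500),interpolation=2) for x in (t[170:250,355:417],s[200:300,340:418])]))"
```

```text
time: 1.8
tcp_pos: [555.3, -341.5, 95.7]
tcp_rot: [3.135, -0.184, -0.001]
contact_force: [-0.4, 0.3, 0.8]
width: 88.0
grasp_force: 0.0
t 1.8 pos [ 555.3 -341.5   95.7] xang -6.7 w 88.0 F [-0.4  0.3  0.8] g 0.0
(557, -338, 120) -> [  1.3  -3.6 -24.3]
(557, -338, 33) -> [ 1.3 -3.7 62.7]
twist -0.002
```

View pics/c3.png

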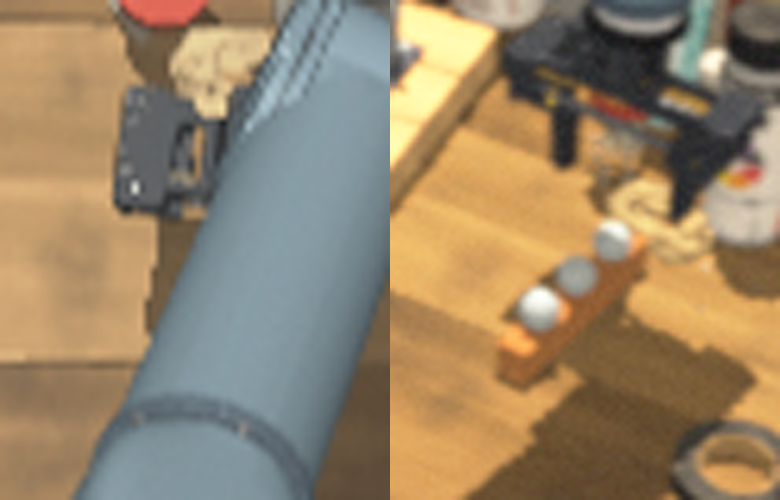

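The gripper straddles the far ball, seen in the scene crop at about (612,240). I'll descend and close.

```bash
python3 -m creep '[{"travel":[1,-3,30],"twist":0},{"travel":[1,-3,62],"twist":0},{"travel":[1,-3,62],"twist":0},{"travel":[1,-3,62],"twist":0}]' 
python3 -m creep '[{"travel":[0,0,0],"twist":0},{"travel":[0,0,0],"twist":0},{"travel":[0,0,0],"twist":0},{"travel":[0,0,0],"twist":0},{"travel":[0,0,0],"twist":0},{"travel":[0,0,0],"twist":0},{"travel":[0,0,0],"twist":0},{"travel":[0,0,0],"twist":0}]' 1 15
```

```text
time: 2.3
tcp_pos: [557.9, -337.5, 34.4]
tcp_rot: [3.136, -0.182, 0.001]
contact_force: [0.9, -0.4, 0.5]
width: 88.2
grasp_force: 0.0
time: 3.1
tcp_pos: [557.5, -337.3, 33.2]
tcp_rot: [3.136, -0.181, 0.0]
contact_force: [0.2, -0.4, 0.7]
width: 28.7
grasp_force: 15.0
```

```bash
python3 -m creep '[{"travel":[0,0,-50],"twist":0},{"travel":[0,0,-100],"twist":0},{"travel":[0,0,-150],"twist":0},{"travel":[0,0,-170],"twist":0},{"travel":[0,0,-170],"twist":0}]'; python3 -c "
from h import *
go([P(0,50,200)],20.2)"
```

```text
time: 3.6
tcp_pos: [559.4, -337.9, 206.9]
tcp_rot: [3.134, -0.181, 0.01]
contact_force: [-0.7, -0.4, -1.5]
width: 28.8
grasp_force: 15.0
t 3.6 pos [ 559.4 -337.9  206.9] xang -6.6 w 28.8 F [-0.7 -0.4 -1.5] g 15.0
[575.5  71.5 200. ] -> [ -31.2 -408.5    5.7]
twist -0.468
```

```bash
python3 -m creep '[{"travel":[-31,-408,4],"twist":-0.468},{"travel":[-31,-408,4],"twist":-0.468},{"travel":[-31,-408,4],"twist":-0.468},{"travel":[-31,-408,4],"twist":-0.468},{"travel":[-31,-408,4],"twist":-0.468},{"travel":[-31,-408,4],"twist":-0.468},{"travel":[-31,-408,4],"twist":-0.468},{"travel":[-31,-408,4],"twist":-0.468}]' - 20; python3 -m creep '[{"travel":[0,0,0],"twist":0},{"travel":[0,0,0],"twist":0}]'; python3 -c "
from h import *
go([P(0,50,92)],20.2)"
```

```text
time: 4.4
tcp_pos: [571.7, 64.6, 197.1]
tcp_rot: [-3.093, -0.551, 0.005]
contact_force: [1.0, -0.2, -1.8]
width: 28.7
grasp_force: 20.0
time: 4.6
tcp_pos: [571.8, 64.3, 197.2]
tcp_rot: [-3.091, -0.557, 0.005]
contact_force: [-0.0, -0.5, -0.9]
width: 28.8
grasp_force: 20.0
t 4.6 pos [571.8  64.3 197.2] xang 20.4 w 28.8 F [-0.  -0.5 -0.9] g 20.0
[575.5  71.5  92. ] -> [  6.3  -5.3 105.2]
twist 0.004
```

```bash
python3 -m creep '[{"travel":[6,-5,40],"twist":0},{"travel":[6,-5,60],"twist":0},{"travel":[6,-5,78],"twist":0},{"travel":[6,-5,78],"twist":0},{"travel":[6,-5,78],"twist":0}]'; python3 -c "
from h import *
go([P(0,50,92)],20.2)
cv2.imwrite('pics/t3.png',imaging.camera('top')[:,:,::-1]);cv2.imwrite('pics/s3.png',imaging.camera('scene')[:,:,::-1])
s=cv2.imread('pics/s3.png');t=cv2.imread('pics/t3.png')
cv2.imwrite('pics/c4.png',np.hstack([cv2.resize(x,(400,400),interpolation=2) for x in (t[140:220,240:320],s[160:240,260:340])]))"
```

```text
time: 5.1
tcp_pos: [576.8, 68.0, 120.7]
tcp_rot: [3.093, 0.548, -0.003]
contact_force: [0.6, 0.8, -0.8]
width: 28.6
grasp_force: 20.0
t 5.1 pos [576.8  68.  120.7] xang 20.1 w 28.6 F [ 0.6  0.8 -0.8] g 20.0
[575.5  71.5  92. ] -> [ 0.1 -3.8 28.7]
twist -0.002
```

View pics/c4.png

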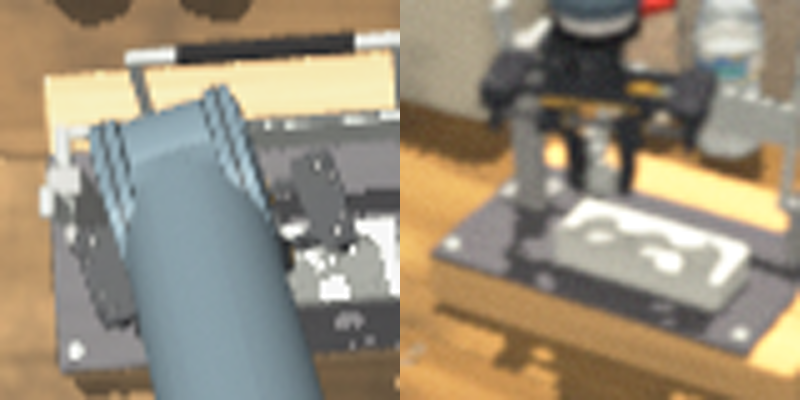

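Both views show the gripper clear of the catch and shoe, with the fingers over the left well. I'll lower it and release.

```bash
python3 -m creep '[{"travel":[0,-3.5,15],"twist":0},{"travel":[0,-3.5,29],"twist":0},{"travel":[0,-3.5,29],"twist":0},{"travel":[0,-3.5,29],"twist":0}]'; python3 -c "
from h import *
go([P(0,50,90)],20.2)"
```

```text
time: 5.6
tcp_pos: [575.4, 72.8, 91.5]
tcp_rot: [3.093, 0.552, -0.002]
contact_force: [0.5, 0.2, -0.6]
width: 28.8
grasp_force: 20.0
t 5.6 pos [575.4  72.8  91.5] xang 20.2 w 28.8 F [ 0.5  0.2 -0.6] g 20.0
[575.5  71.5  90. ] -> [-0.4  1.3  1.5]
twist 0.001
```

Open to about 40 mm, then lift.

```bash
python3 -m creep '[{"travel":[0,1,1],"twist":0},{"travel":[0,1,1],"twist":0},{"travel":[0,1,1],"twist":0},{"travel":[0,1,1],"twist":0}]' 0.1; python3 -m creep '[{"travel":[0,0,-30],"twist":0},{"travel":[0,0,-80],"twist":0},{"travel":[0,0,-115],"twist":0},{"travel":[0,0,-115],"twist":0}]';  python3 -c "
from h import *
go([(507,-332.5,120)],-6.6)"
```

```text
time: 6.0
tcp_pos: [576.5, 72.0, 91.5]
tcp_rot: [-3.093, -0.551, -0.001]
contact_force: [-0.2, -1.0, 0.6]
width: 39.7
grasp_force: 0.0
time: 6.4
tcp_pos: [579.6, 72.7, 211.7]
tcp_rot: [3.093, 0.551, 0.015]
contact_force: [1.2, 0.1, -0.3]
width: 39.8
grasp_force: 0.0
t 6.4 pos [579.6  72.7 211.7] xang 20.2 w 39.8 F [ 1.2  0.1 -0.3] g 0.0
(507, -332.5, 120) -> [-209.   355.    90.3]
twist 0.468
```

```bash
python3 -m creep '[{"travel":[-209,355,0],"twist":0.468},{"travel":[-209,355,0],"twist":0.468},{"travel":[-209,355,0],"twist":0.468},{"travel":[-209,355,0],"twist":0.468},{"travel":[-209,355,0],"twist":0.468},{"travel":[-209,355,0],"twist":0.468},{"travel":[-209,355,0],"twist":0.468},{"travel":[-209,355,0],"twist":0.468}]' -1; python3 -m creep '[{"travel":[0,0,50],"twist":0},{"travel":[0,0,100],"twist":0},{"travel":[0,0,110],"twist":0},{"travel":[0,0,110],"twist":0}]'; python3 -c "
from h import *
cv2.imwrite('pics/t4.png',imaging.camera('top')[:,:,::-1]);cv2.imwrite('pics/s4.png',imaging.camera('scene')[:,:,::-1])
s=cv2.imread('pics/s4.png');t=cv2.imread('pics/t4.png')
cv2.imwrite('pics/c5.png',np.hstack([cv2.resize(x,(400,400),interpolation=2) for x in (t[140:220,240:320],s[160:280,280:400])]))
go([(507,-332.5,33)],-6.6)"
```

```text
time: 7.2
tcp_pos: [504.0, -323.4, 205.7]
tcp_rot: [-3.136, 0.181, 0.001]
contact_force: [1.2, 0.7, 0.9]
width: 88.2
grasp_force: 0.0
time: 7.6
tcp_pos: [503.8, -320.6, 94.6]
tcp_rot: [-3.134, 0.18, 0.006]
contact_force: [0.4, 0.7, 0.4]
width: 88.8
grasp_force: 0.0
t 7.7 pos [ 506.4 -322.    98. ] xang -6.6 w 88.1 F [0.  0.4 0.3] g 0.0
(507, -332.5, 33) -> [ 1.7 10.3 65. ]
twist 0.001
```

View pics/c5.png

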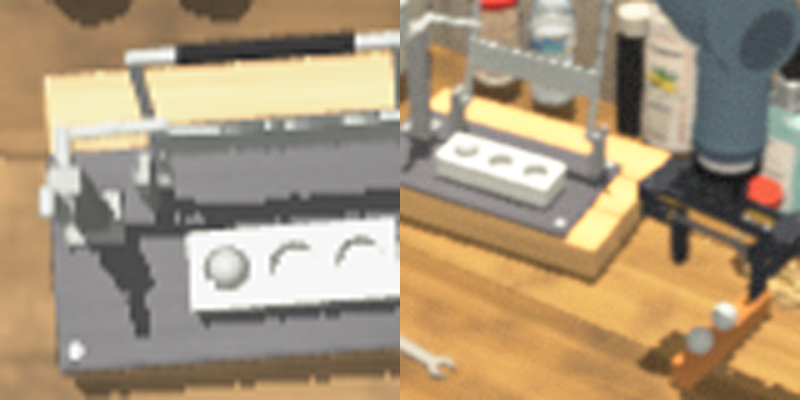

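The first ball is seated in the left well (228,267), and two remain on the rail. I'll pick the middle one.

```bash
python3 -m creep '[{"travel":[1.5,10,0],"twist":0},{"travel":[1.5,10,45],"twist":0},{"travel":[1.5,10,65],"twist":0},{"travel":[1.5,10,65],"twist":0},{"travel":[1.5,10,65],"twist":0}]' 
python3 -m creep '[{"travel":[0,0,0],"twist":0},{"travel":[0,0,0],"twist":0},{"travel":[0,0,0],"twist":0},{"travel":[0,0,0],"twist":0},{"travel":[0,0,0],"twist":0},{"travel":[0,0,0],"twist":0},{"travel":[0,0,0],"twist":0},{"travel":[0,0,0],"twist":0}]' 1 20
python3 -m creep '[{"travel":[0,0,-50],"twist":0},{"travel":[0,0,-100],"twist":0},{"travel":[0,0,-150],"twist":0},{"travel":[0,0,-170],"twist":0},{"travel":[0,0,-170],"twist":0}]'; python3 -c "
from h import *
go([P(0,0,190)],20.2)"
```

```text
time: 8.2
tcp_pos: [506.4, -332.9, 32.8]
tcp_rot: [3.135, -0.181, 0.003]
contact_force: [0.8, -1.1, -0.2]
width: 88.3
grasp_force: 0.0
time: 9.0
tcp_pos: [505.2, -331.8, 31.1]
tcp_rot: [-3.136, 0.181, 0.0]
contact_force: [0.0, -0.3, 0.3]
width: 28.7
grasp_force: 20.0
time: 9.5
tcp_pos: [507.1, -332.9, 204.7]
tcp_rot: [3.133, -0.181, 0.009]
contact_force: [0.7, 0.5, -1.6]
width: 28.5
grasp_force: 20.0
t 9.5 pos [ 507.1 -332.9  204.7] xang -6.6 w 28.5 F [ 0.7  0.5 -1.6] g 20.0
[580.   21.7 190. ] -> [  31.5 -360.7   13.9]
twist -0.468
```

```bash
python3 -m creep '[{"travel":[31,-361,4],"twist":-0.468},{"travel":[31,-361,4],"twist":-0.468},{"travel":[31,-361,4],"twist":-0.468},{"travel":[31,-361,4],"twist":-0.468},{"travel":[31,-361,4],"twist":-0.468},{"travel":[31,-361,4],"twist":-0.468},{"travel":[31,-361,4],"twist":-0.468},{"travel":[31,-361,4],"twist":-0.468}]'; python3 -m creep '[{"travel":[0,0,40],"twist":0},{"travel":[0,0,75],"twist":0},{"travel":[0,0,75],"twist":0},{"travel":[0,0,75],"twist":0}]'; python3 -c "
from h import *
go([P(0,0,89)],20.2)"
```

```text
time: 10.3
tcp_pos: [576.7, 31.2, 195.2]
tcp_rot: [-3.086, -0.564, 0.003]
contact_force: [0.1, 0.1, -1.1]
width: 28.6
grasp_force: 20.0
time: 10.7
tcp_pos: [576.6, 22.8, 121.3]
tcp_rot: [-3.093, -0.551, 0.005]
contact_force: [0.1, 0.7, 0.2]
width: 28.6
grasp_force: 20.0
t 10.7 pos [576.6  22.8 121.3] xang 20.2 w 28.6 F [0.1 0.7 0.2] g 20.0
[580.   21.7  89. ] -> [ 2.9  2.2 32.3]
twist -0.0
```

```bash
python3 -m creep '[{"travel":[3,2,15],"twist":0},{"travel":[3,2,32],"twist":0},{"travel":[3,2,32],"twist":0},{"travel":[3,2,32],"twist":0}]'; python3 -c "
from h import *
go([P(0,0,89)],20.2)"
```

```text
time: 11.1
tcp_pos: [581.6, 22.3, 90.7]
tcp_rot: [3.093, 0.551, 0.001]
contact_force: [-0.3, 0.2, -1.0]
width: 28.9
grasp_force: 20.0
t 11.1 pos [581.6  22.3  90.7] xang 20.2 w 28.9 F [-0.3  0.2 -1. ] g 20.0
[580.   21.7  89. ] -> [-1.7  0.   1.7]
twist 0.0
```

```bash
python3 -m creep '[{"travel":[-1,0,2],"twist":0},{"travel":[-1,0,2],"twist":0}]'; python3 -m creep '[{"travel":[0,0,0],"twist":0},{"travel":[0,0,0],"twist":0},{"travel":[0,0,0],"twist":0},{"travel":[0,0,0],"twist":0}]' 0.16; python3 -m creep '[{"travel":[0,0,-30],"twist":0},{"travel":[0,0,-80],"twist":0},{"travel":[0,0,-115],"twist":0},{"travel":[0,0,-115],"twist":0}]';  python3 -c "
from h import *
go([(457.5,-327,120)],-6.6)"
```

```text
time: 11.3
tcp_pos: [580.5, 22.0, 88.8]
tcp_rot: [3.093, 0.551, 0.002]
contact_force: [-0.6, -0.2, -1.1]
width: 28.7
grasp_force: 20.0
time: 11.7
tcp_pos: [580.3, 22.1, 88.3]
tcp_rot: [3.093, 0.551, 0.0]
contact_force: [0.8, 0.1, -0.6]
width: 36.8
grasp_force: 0.0
time: 12.1
tcp_pos: [583.6, 22.5, 208.5]
tcp_rot: [3.092, 0.551, 0.015]
contact_force: [1.5, 0.5, -0.4]
width: 37.0
grasp_force: 0.0
t 12.1 pos [583.6  22.5 208.5] xang 20.2 w 37.0 F [ 1.5  0.5 -0.4] g 0.0
(457.5, -327, 120) -> [-239.8  284.2   87.1]
twist 0.468
```

```bash
python3 -m creep '[{"travel":[-240,284,0],"twist":0.468},{"travel":[-240,284,0],"twist":0.468},{"travel":[-240,284,0],"twist":0.468},{"travel":[-240,284,0],"twist":0.468},{"travel":[-240,284,0],"twist":0.468},{"travel":[-240,284,0],"twist":0.468},{"travel":[-240,284,0],"twist":0.468},{"travel":[-240,284,0],"twist":0.468}]' -1; python3 -m creep '[{"travel":[0,0,50],"twist":0},{"travel":[0,0,100],"twist":0},{"travel":[0,0,110],"twist":0},{"travel":[0,0,110],"twist":0}]'; python3 -c "
from h import *
cv2.imwrite('pics/t5.png',imaging.camera('top')[:,:,::-1]);cv2.imwrite('pics/s5.png',imaging.camera('scene')[:,:,::-1])
s=cv2.imread('pics/s5.png')
for c,st in balls(s,345,235,392,275,10): print(c,st,onz('scene',c,43.3)[0])
go([(457.5,-327,33)],-6.6)"
```

```text
time: 12.9
tcp_pos: [449.7, -332.5, 202.6]
tcp_rot: [3.134, -0.191, -0.003]
contact_force: [0.8, 0.3, 0.8]
width: 88.2
grasp_force: 0.0
time: 13.3
tcp_pos: [451.8, -326.4, 91.7]
tcp_rot: [-3.134, 0.18, 0.006]
contact_force: [-0.1, 0.3, 0.5]
width: 88.2
grasp_force: 0.0
[369.5 261.5] [ 6  8 44] [ 456.88831179 -328.68493657   43.3       ]
t 13.4 pos [ 454.2 -327.8   94.8] xang -6.6 w 88.0 F [ 0.3 -0.8  0.9] g 0.0
(457.5, -327, 33) -> [ 3.  -1.3 61.8]
twist 0.0
```

```bash
python3 -m creep '[{"travel":[3,-1,0],"twist":0},{"travel":[3,-1,45],"twist":0},{"travel":[3,-1,61],"twist":0},{"travel":[3,-1,61],"twist":0},{"travel":[3,-1,61],"twist":0}]' 
python3 -m creep '[{"travel":[0,0,0],"twist":0},{"travel":[0,0,0],"twist":0},{"travel":[0,0,0],"twist":0},{"travel":[0,0,0],"twist":0},{"travel":[0,0,0],"twist":0},{"travel":[0,0,0],"twist":0},{"travel":[0,0,0],"twist":0},{"travel":[0,0,0],"twist":0}]' 1 20
python3 -m creep '[{"travel":[0,0,-50],"twist":0},{"travel":[0,0,-100],"twist":0},{"travel":[0,0,-150],"twist":0},{"travel":[0,0,-170],"twist":0},{"travel":[0,0,-170],"twist":0}]'; python3 -c "
from h import *
go([P(0,-50,190)],20.2)"
```

```text
time: 13.9
tcp_pos: [456.7, -327.0, 33.2]
tcp_rot: [3.136, -0.181, 0.001]
contact_force: [-0.0, 0.9, -0.6]
width: 88.3
grasp_force: 0.0
time: 14.7
tcp_pos: [456.1, -326.7, 32.2]
tcp_rot: [-3.136, 0.181, 0.0]
contact_force: [0.4, 0.8, -0.3]
width: 28.9
grasp_force: 20.0
time: 15.2
tcp_pos: [457.9, -327.9, 205.5]
tcp_rot: [3.133, -0.181, 0.009]
contact_force: [0.2, -0.1, -1.3]
width: 28.6
grasp_force: 20.0
t 15.2 pos [ 457.9 -327.9  205.5] xang -6.6 w 28.6 F [ 0.2 -0.1 -1.3] g 20.0
[584.5 -28.1 190. ] -> [  91.2 -312.4   15.1]
twist -0.468
```

```bash
python3 -m creep '[{"travel":[91,-312,4],"twist":-0.468},{"travel":[91,-312,4],"twist":-0.468},{"travel":[91,-312,4],"twist":-0.468},{"travel":[91,-312,4],"twist":-0.468},{"travel":[91,-312,4],"twist":-0.468},{"travel":[91,-312,4],"twist":-0.468},{"travel":[91,-312,4],"twist":-0.468},{"travel":[91,-312,4],"twist":-0.468}]'; python3 -m creep '[{"travel":[0,0,40],"twist":0},{"travel":[0,0,75],"twist":0},{"travel":[0,0,75],"twist":0},{"travel":[0,0,75],"twist":0}]'; python3 -c "
from h import *
go([P(0,-50,89)],20.2)"
```

```text
time: 16.0
tcp_pos: [582.3, -21.3, 196.0]
tcp_rot: [-3.087, -0.563, 0.003]
contact_force: [-0.7, -0.1, -1.3]
width: 28.9
grasp_force: 20.0
time: 16.4
tcp_pos: [581.4, -28.0, 122.4]
tcp_rot: [-3.093, -0.55, 0.004]
contact_force: [0.1, -0.3, -0.1]
width: 28.8
grasp_force: 20.0
t 16.4 pos [581.4 -28.  122.4] xang 20.2 w 28.8 F [ 0.1 -0.3 -0.1] g 20.0
[584.5 -28.1  89. ] -> [ 3.   1.2 33.4]
twist -0.001
```

```bash
python3 -m creep '[{"travel":[2,1,15],"twist":0},{"travel":[2,1,34],"twist":0},{"travel":[2,1,34],"twist":0},{"travel":[2,1,34],"twist":0},{"travel":[2,1,34],"twist":0}]'; python3 -c "
from h import *
go([P(0,-50,89)],20.2)"
```

```text
time: 16.9
tcp_pos: [585.6, -27.5, 90.4]
tcp_rot: [3.093, 0.551, 0.003]
contact_force: [0.2, -0.6, -1.1]
width: 29.0
grasp_force: 20.0
t 16.9 pos [585.6 -27.5  90.4] xang 20.2 w 29.0 F [ 0.2 -0.6 -1.1] g 20.0
[584.5 -28.1  89. ] -> [-1.2  0.2  1.3]
twist 0.0
```

```bash
python3 -m creep '[{"travel":[-1,0,1.5],"twist":0},{"travel":[-1,0,1.5],"twist":0}]'; python3 -m creep '[{"travel":[0,0,0],"twist":0},{"travel":[0,0,0],"twist":0},{"travel":[0,0,0],"twist":0},{"travel":[0,0,0],"twist":0}]' 0.16; python3 -m creep '[{"travel":[0,0,-30],"twist":0},{"travel":[0,0,-80],"twist":0},{"travel":[0,0,-130],"twist":0},{"travel":[0,0,-170],"twist":0},{"travel":[0,0,-170],"twist":0}]';  python3 -c "
from h import *
go([P(-60,80,250),P(22,100,250)],5.2)"
```

```text
time: 17.1
tcp_pos: [583.8, -27.9, 88.1]
tcp_rot: [3.093, 0.551, 0.001]
contact_force: [-1.1, 0.3, -1.6]
width: 28.6
grasp_force: 20.0
time: 17.5
tcp_pos: [583.8, -27.8, 87.8]
tcp_rot: [3.093, 0.551, 0.0]
contact_force: [0.2, -0.5, -0.4]
width: 36.9
grasp_force: 0.0
time: 18.0
tcp_pos: [587.2, -27.7, 264.0]
tcp_rot: [3.091, 0.551, 0.017]
contact_force: [1.0, 0.2, -0.6]
width: 36.9
grasp_force: 0.0
t 18.0 pos [587.2 -27.7 264. ] xang 20.2 w 36.9 F [ 1.   0.2 -0.6] g 0.0
[513.1  96.  250. ] -> [ -27.  -141.7   13.2]
[592.9 123.3 250. ] -> [  57.3 -139.8   14.1]
twist 0.262
```

Back off to the front-left so the nest is visible, and check the balls and catch.

```bash
python3 -m creep '[{"travel":[-100,-60,0],"twist":0.262},{"travel":[-100,-60,0],"twist":0.262},{"travel":[-100,-60,0],"twist":0.262},{"travel":[-100,-60,0],"twist":0.262}]' 1 20; python3 -c "
from h import *
cv2.imwrite('pics/t6.png',imaging.camera('top')[:,:,::-1]);cv2.imwrite('pics/s6.png',imaging.camera('scene')[:,:,::-1])
s=cv2.imread('pics/s6.png');t=cv2.imread('pics/t6.png')
cv2.imwrite('pics/c6.png',np.hstack([cv2.resize(x,(400,400),interpolation=2) for x in (t[140:220,240:320],s[140:220,265:345])]))
go([P(20,95,250),P(20,95,226)],5.2)
print(proj('scene',[P(28,150,255),P(28,150,207)]),proj('top',[P(28,150,255),P(28,150,207)]))"
```

```text
time: 18.4
tcp_pos: [466.6, -5.7, 257.3]
tcp_rot: [3.138, 0.144, -0.003]
contact_force: [0.8, -0.3, 0.9]
width: 7.4
grasp_force: 0.0
t 18.5 pos [469.7  -6.1 257.7] xang 5.2 w 0.0 F [-0.   0.  -0.2] g 0.0
[591.4 118.1 250. ] -> [ 132.5 -112.6    7.8]
[591.4 118.1 226. ] -> [ 132.5 -112.7   31.8]
twist 0.0
[[280.74139986 160.64108684]
 [281.39683681 170.59434376]] [[250.97265777 179.8311357 ]
 [253.0879363  182.24587712]]
```

View pics/c6.png

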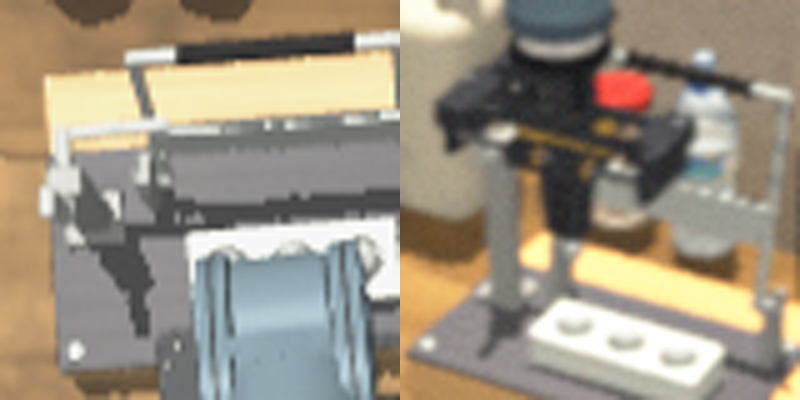

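All three balls are seated. The tab is at top crop (47,200), close to the predicted (55,199). Next I'll move beside the tab.

```bash
python3 -m creep '[{"travel":[132,-112,10],"twist":0},{"travel":[132,-112,10],"twist":0},{"travel":[132,-112,10],"twist":0},{"travel":[132,-112,10],"twist":0},{"travel":[132,-112,31],"twist":0},{"travel":[132,-112,31],"twist":0},{"travel":[132,-112,31],"twist":0}]'; python3 -c "
from h import *
go([P(20,110,226),P(20,182,226)],5.2)"
```

```text
time: 19.2
tcp_pos: [590.8, 116.7, 226.1]
tcp_rot: [3.138, 0.141, -0.002]
contact_force: [0.7, 0.4, 0.5]
width: 0.5
grasp_force: 0.0
t 19.2 pos [590.8 116.7 226.1] xang 5.1 w 0.5 F [0.7 0.4 0.5] g 0.0
[590.  133.1 226. ] -> [  0.7 -16.4   0.1]
[583.6 204.8 226. ] -> [  0.8 -88.3   0. ]
twist -0.001
```

Push outward in stages.

```bash
python3 -m creep '[{"travel":[0,-10,0],"twist":0},{"travel":[0,-20,0],"twist":0},{"travel":[0,-30,0],"twist":0},{"travel":[0,-38,0],"twist":0},{"travel":[0,-44,0],"twist":0},{"travel":[0,-50,0],"twist":0}]'; python3 -m creep '[{"travel":[0,-7,0],"twist":0},{"travel":[0,-14,0],"twist":0},{"travel":[0,-21,0],"twist":0},{"travel":[0,-28,0],"twist":0},{"travel":[0,-34,0],"twist":0},{"travel":[0,-38,0],"twist":0},{"travel":[0,-38,0],"twist":0}]'; python3 -c "
from h import *
cv2.imwrite('pics/s7.png',imaging.camera('scene')[:,:,::-1]);s=cv2.imread('pics/s7.png')
cv2.imwrite('pics/t7.png',imaging.camera('top')[:,:,::-1]);t=cv2.imread('pics/t7.png')
go([P(20,182,226)],5.2)
def tip(f): return P(28,150+52*np.sin(f),207+52*np.cos(f))
for f in (0,.6,.9,1.1,1.4): print(f,proj('scene',tip(f)),proj('top',tip(f)))"
```

```text
time: 19.8
tcp_pos: [585.9, 166.8, 226.6]
tcp_rot: [3.137, 0.142, -0.0]
contact_force: [0.5, -4.0, -1.3]
width: 0.3
grasp_force: 1.1
time: 20.5
tcp_pos: [582.2, 206.3, 226.7]
tcp_rot: [-3.137, -0.144, 0.0]
contact_force: [1.1, 0.7, 1.1]
width: 0.2
grasp_force: 0.0
t 20.6 pos [582.3 205.6 226.6] xang 5.2 w 0.5 F [-0.3 -0.7 -0. ] g 0.0
[583.6 204.8 226. ] -> [1.2 0.9 0.6]
twist 0.0
0 [[280.68588381 159.79833268]] [[250.79090038 179.62365682]]
0.6 [[274.90172523 160.15442774]] [[242.55862896 180.70632087]]
0.9 [[272.79912218 161.77195379]] [[239.77120967 181.50716879]]
1.1 [[271.82880402 163.27320463]] [[238.58241084 182.05924479]]
1.4 [[271.12814848 166.04945058]] [[237.95610512 182.87997718]]
```

```bash
python3 -m creep '[{"travel":[0,0,-50],"twist":0},{"travel":[0,0,-100],"twist":0},{"travel":[0,60,-110],"twist":0.3},{"travel":[-60,100,-110],"twist":0.3},{"travel":[-60,140,-110],"twist":0.45},{"travel":[-60,180,-110],"twist":0.6},{"travel":[-60,183,-110],"twist":0.75},{"travel":[-60,183,-110],"twist":0.9}]' -1 20; python3 -c "
from h import *
cv2.imwrite('pics/s8.png',imaging.camera('scene')[:,:,::-1]);s=cv2.imread('pics/s8.png')
cv2.imwrite('pics/t8.png',imaging.camera('top')[:,:,::-1]);t=cv2.imread('pics/t8.png')
cv2.imwrite('pics/c8.png',np.hstack([cv2.resize(x,(400,400),interpolation=2) for x in (t[140:220,230:310],s[130:210,255:335])]))
go([P(116.6,0,340)],-84.8);print(monitor.observe()['joints'])
print((proj('top',P(116.6,0,281))-[230,140])*5,(proj('scene',P(116.6,0,281))-[255,130])*5)"
```

```text
time: 21.4
tcp_pos: [539.2, 14.6, 337.0]
tcp_rot: [2.881, -1.252, 0.001]
contact_force: [-0.2, 0.9, 0.6]
width: 62.2
grasp_force: 0.0
t 21.5 pos [539.2  17.1 336.8] xang -46.5 w 70.2 F [-0.3  0.7 -0.6] g 0.0
[696.1  32.2 340. ] -> [  97.  -124.2   -3.2]
twist 0.669
[-0.08722437  0.25342587 -0.03370685  1.71279311  0.00887812  1.17530188
 -2.50554861]
[[314.08787598  47.11590359]] [[336.71835113 119.8517456 ]]
```

View pics/c8.png

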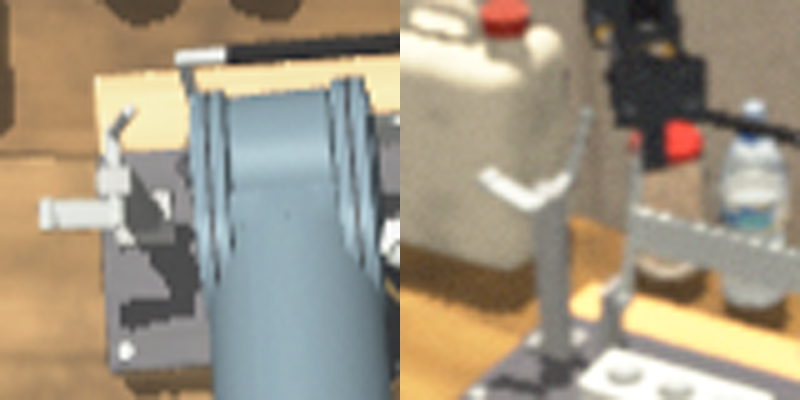

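The catch now lies outward, with its tab tip at top crop (42,212), which matches about 1.1 rad. Joint 7 is near its limit, so I'll turn the other way, toward xang 95.2.

```bash
python3 -m creep '[{"travel":[0,0,-20],"twist":-1.15},{"travel":[0,0,-20],"twist":-1.15},{"travel":[0,0,-20],"twist":-1.15},{"travel":[0,0,-20],"twist":-1.15},{"travel":[0,0,-20],"twist":-1.15},{"travel":[0,0,-20],"twist":-1.15},{"travel":[0,0,-20],"twist":-1.15},{"travel":[0,0,-20],"twist":-1.15}]'; python3 -m creep '[{"travel":[0,0,0],"twist":-1.15},{"travel":[0,0,0],"twist":-1.15},{"travel":[0,0,0],"twist":-1.15},{"travel":[0,0,0],"twist":-1.15},{"travel":[0,0,0],"twist":-1.15},{"travel":[0,0,0],"twist":-1.15},{"travel":[0,0,0],"twist":-1.15},{"travel":[0,0,0],"twist":-1.15}]'; python3 -c "
from h import *
go([P(116.6,0,345)],95.2);print(monitor.observe()['joints'])"
```

```text
time: 22.3
tcp_pos: [539.3, 18.0, 356.6]
tcp_rot: [-3.093, -0.55, -0.0]
contact_force: [0.1, 0.1, -0.2]
width: 88.3
grasp_force: 0.0
time: 23.1
tcp_pos: [539.3, 18.0, 356.7]
tcp_rot: [-2.296, -2.144, -0.0]
contact_force: [-0.4, 0.0, 0.2]
width: 88.1
grasp_force: 0.0
t 23.1 pos [539.3  18.  356.7] xang 86.1 w 88.1 F [-0.4  0.   0.2] g 0.0
[696.1  32.2 345. ] -> [ 24.9 155.5  11.7]
twist -0.16
[ 0.16507895  0.25996283 -0.34466929  1.66851162  0.09189187  1.22903281
 -0.26851539]
```

```bash
python3 -m creep '[{"travel":[25,155,0],"twist":-0.16},{"travel":[25,155,0],"twist":-0.16},{"travel":[25,155,0],"twist":-0.16},{"travel":[25,155,10],"twist":-0.16},{"travel":[25,155,10],"twist":-0.16},{"travel":[25,155,10],"twist":-0.16}]'; python3 -c "
from h import *
go([P(116.6,0,264)],95.2)
cv2.imwrite('pics/s9.png',imaging.camera('scene')[:,:,::-1]);s=cv2.imread('pics/s9.png')
cv2.imwrite('pics/c9.png',cv2.resize(s[110:210,255:355],(600,600),interpolation=2))"
```

```text
time: 23.7
tcp_pos: [694.8, 30.4, 346.5]
tcp_rot: [-2.127, -2.31, 0.001]
contact_force: [-0.2, 0.3, 0.6]
width: 88.0
grasp_force: 0.0
t 23.7 pos [694.8  30.4 346.5] xang 94.7 w 88.0 F [-0.2  0.3  0.6] g 0.0
[696.1  32.2 264. ] -> [ 1.7  1.6 82.5]
twist -0.008
```

View pics/c9.png

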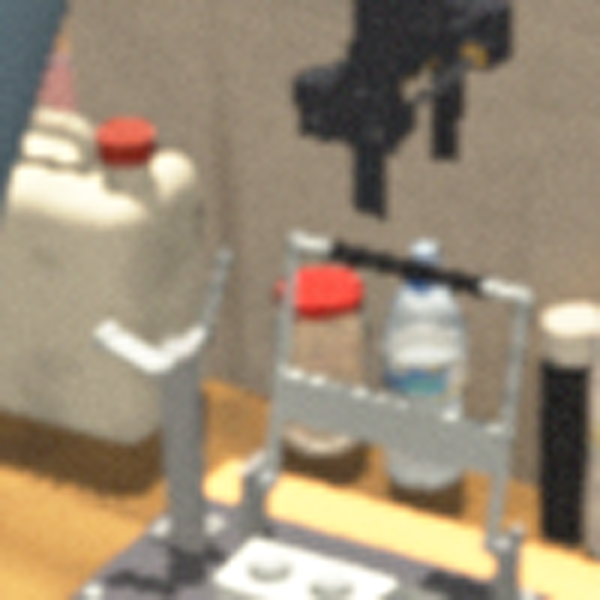

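The bar runs centrally beneath the open fingers at crop (405,265), and nothing lies in the way. I'll narrow the opening, descend and grip.

```bash
python3 -m creep '[{"travel":[1.5,1.5,10],"twist":0},{"travel":[1.5,1.5,20],"twist":0},{"travel":[1.5,1.5,30],"twist":0},{"travel":[1.5,1.5,50],"twist":0},{"travel":[1.5,1.5,70],"twist":0},{"travel":[1.5,1.5,82],"twist":0},{"travel":[1.5,1.5,82],"twist":0},{"travel":[1.5,1.5,82],"twist":0}]' -0.2 25; python3 -m creep '[{"travel":[0,0,0],"twist":0},{"travel":[0,0,0],"twist":0},{"travel":[0,0,0],"twist":0},{"travel":[0,0,0],"twist":0},{"travel":[0,0,0],"twist":0},{"travel":[0,0,0],"twist":0}]' 1 25; python3 -c "
from h import *
z0=monitor.observe()['tcp_pos'];go([z0],95.2)
M=R.from_rotvec(monitor.observe()['tcp_rot']).as_matrix()
b0=P(116.6,0,280.9)
for a in np.linspace(-.262,1.6,20)[1:]:
    print(round(a+.262,2),(M.T@(P(70-180*np.sin(a),0,107+180*np.cos(a))-b0)).round(0))"
```

```text
time: 24.55
tcp_pos: [697.3, 31.6, 265.0]
tcp_rot: [2.131, 2.308, 0.0]
contact_force: [-0.3, -0.0, -0.2]
width: 53.0
grasp_force: 0.0
time: 25.15
tcp_pos: [697.1, 31.6, 264.8]
tcp_rot: [-2.131, -2.309, 0.0]
contact_force: [-1.3, -0.1, 0.6]
width: 15.1
grasp_force: 25.0
t 25.15 pos [697.1  31.6 264.8] xang 94.6 w 15.1 F [-1.3 -0.1  0.6] g 25.0
[697.06127779  31.56603771 264.82468202] -> [0. 0. 0.]
twist -0.011
0.1 [ -0. -17.  -4.]
0.2 [ -0. -35.  -6.]
0.29 [ -1. -52.  -6.]
0.39 [ -1. -70.  -5.]
0.49 [ -1. -87.  -1.]
0.59 [  -1. -104.    3.]
0.69 [  -1. -121.   10.]
0.78 [  -1. -136.   18.]
0.88 [  -2. -151.   27.]
0.98 [  -2. -165.   38.]
1.08 [  -2. -178.   51.]
1.18 [  -2. -189.   64.]
1.27 [  -2. -199.   79.]
1.37 [  -2. -208.   94.]
1.47 [  -2. -215.  110.]
1.57 [  -2. -220.  127.]
1.67 [  -2. -224.  144.]
1.76 [  -2. -226.  162.]
1.86 [  -2. -226.  179.]
```

```bash
python3 -m creep '[{"travel":[0,-8,-2],"twist":0},{"travel":[0,-17,-4],"twist":0},{"travel":[0,-35,-6],"twist":0},{"travel":[-1,-52,-6],"twist":0},{"travel":[-1,-70,-5],"twist":0},{"travel":[-1,-87,-1],"twist":0},{"travel":[-1,-104,3],"twist":0},{"travel":[-1,-104,3],"twist":0}]'; python3 -c "
from h import *
go([P(116.6,0,280.9)+[0,0,-16.]])"
```

```text
time: 25.95
tcp_pos: [592.2, 22.4, 262.8]
tcp_rot: [2.13, 2.308, 0.001]
contact_force: [1.0, 1.9, 6.9]
width: 15.2
grasp_force: 25.0
t 25.95 pos [592.2  22.4 262.8] xang 94.6 w 15.2 F [1.  1.9 6.9] g 25.0
[696.1  32.2 264.9] -> [  1.4 104.4  -2. ]
```

```bash
python3 -m creep '[{"travel":[0,-17,7],"twist":0},{"travel":[0,-32,15],"twist":0},{"travel":[-1,-47,24],"twist":0},{"travel":[-1,-61,35],"twist":0},{"travel":[-1,-74,48],"twist":0},{"travel":[-1,-85,61],"twist":0},{"travel":[-1,-95,76],"twist":0},{"travel":[-1,-95,76],"twist":0}]'; python3 -c "
from h import *
go([P(70-180*np.sin(1.008),0,107+180*np.cos(1.008)-16)])"
```

```text
time: 26.75
tcp_pos: [499.0, 14.1, 185.2]
tcp_rot: [2.13, 2.309, 0.001]
contact_force: [1.6, 1.4, 3.8]
width: 14.5
grasp_force: 24.5
t 26.75 pos [499.   14.1 185.2] xang 94.6 w 14.5 F [1.6 1.4 3.8] g 24.5
[498.1  14.3 187. ] -> [ 0.3 -0.9 -1.8]
```

```bash
python3 -m creep '[{"travel":[0,-9,15],"twist":0},{"travel":[0,-16,31],"twist":0},{"travel":[0,-21,48],"twist":0},{"travel":[0,-25,65],"twist":0},{"travel":[0,-27,83],"twist":0},{"travel":[0,-27,92],"twist":0},{"travel":[0,-27,96],"twist":0},{"travel":[0,-27,96],"twist":0}]' - 35; python3 -c "
from h import *
go([P(-110,0,107-16)])"
```

```text
time: 27.55
tcp_pos: [470.9, 11.5, 89.3]
tcp_rot: [-2.129, -2.307, 0.005]
contact_force: [-2.4, 0.7, 5.4]
width: 13.3
grasp_force: 34.1
t 27.55 pos [470.9  11.5  89.3] xang 94.6 w 13.3 F [-2.4  0.7  5.4] g 34.1
[470.4  11.8  91. ] -> [ 0.3 -0.5 -1.7]
```

```bash
for i in 1 2 3; do python3 -m creep '[{"travel":[0,0,1],"twist":0},{"travel":[0,0,2],"twist":0},{"travel":[0,0,2],"twist":0}]' | grep -E 'pos|contact|width'; done; python3 -c "
from h import *
cv2.imwrite('pics/s10.png',imaging.camera('scene')[:,:,::-1]);s=cv2.imread('pics/s10.png')
cv2.imwrite('pics/t10.png',imaging.camera('top')[:,:,::-1])
cv2.imwrite('pics/c10.png',cv2.resize(s[145:245,255:355],(600,600),interpolation=2))"
```

```text
tcp_pos: [470.9, 11.5, 87.8]
contact_force: [-5.2, 0.4, 6.4]
width: 13.7
tcp_pos: [470.9, 11.5, 85.8]
contact_force: [-4.3, 0.8, 6.3]
width: 13.6
tcp_pos: [470.9, 11.5, 83.8]
contact_force: [-4.0, 1.3, 5.8]
width: 13.6
```

View pics/c10.png

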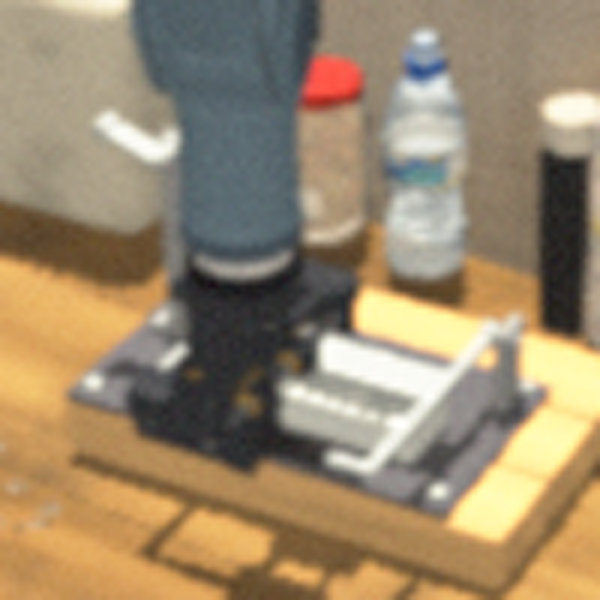

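```bash
python3 -c "
from h import *
for f in (1.5,1.7,1.75,1.8,1.845):
    a=f-.262; p=(proj('scene',[P(70-180*np.sin(a),-90,107+180*np.cos(a)),P(70,-90,107)])-[255,145])*6; print(f,p.round(0).tolist())
s=cv2.imread('pics/s10.png').astype(int); g=s[210:232,306:324].min(2)
print(g)
go([P(-110,0,107-16)])"
```

```text
1.5 [[372.0, 384.0], [488.0, 329.0]]
1.7 [[366.0, 435.0], [488.0, 329.0]]
1.75 [[366.0, 447.0], [488.0, 329.0]]
1.8 [[366.0, 458.0], [488.0, 329.0]]
1.845 [[366.0, 468.0], [488.0, 329.0]]
[[203 202 192 166 159 155 153 155 156 153 145 143 145 161 174 186 210 228]
 [225 238 232 204 198 186 166 167 164 157 150 140 139 140 139 148 155 170]
 [185 198 207 220 230 219 201 203 186 166 151 148 142 144 150 145 144 166]
 [169 169 173 182 194 201 218 233 218 187 185 179 157 155 161 162 170 206]
 [173 167 167 168 167 170 185 193 196 195 211 207 183 189 214 220 223 231]
 [170 169 171 175 171 168 169 168 172 177 181 183 180 219 244 251 246 230]
 [153 161 166 168 169 172 167 168 168 166 166 171 172 196 228 240 237 210]
 [106 125 140 150 159 161 170 167 171 171 170 170 178 201 230 232 208 170]
 [ 62  76  89 100 118 141 150 157 161 168 170 176 200 229 232 217 174 158]
 [ 51  56  64  88 113 121 119 125 141 150 162 194 230 235 220 184 165 161]
 [ 48  52  74 126 167 177 165 142 124 122 158 213 238 220 176 157 165 161]
 [ 49  45  77 146 201 224 225 208 185 182 204 227 224 170 129 136 152 144]
 [ 64  58  7
[... 153 characters left out ...]
79  79  84  86  91 108 131 151 149 144 141 140 142 140 133]
 [ 91  95  89  89  87  79  77  78  85 105 134 138 136 141 139 142 145 142]
 [ 90  93  89  94  89  90  87  78  86  94 112 123 129 132 139 136 139 133]
 [ 92  90  89  89  90  95  93  91  88  87  94  95 102 110 124 131 128 108]
 [ 85  89  88  90  90  88  92  92  91  92  88  91  90  88  92  97  94  85]
 [ 83  84  81  89  88  87  88  93  90  90  90  97  90  90  89  88  81  81]
 [ 85  86  88  83  83  83  87  87  86  90  89  93  92  91  92  90  92  91]
 [ 88  87  84  83  85  78  81  86  84  84  89  87  85  88  95  92  92  90]]
t 28.55 pos [470.8  11.5  83.8] xang 94.6 w 13.4 F [-4.5  0.3  7.4] g 34.0
[470.4  11.8  91. ] -> [ 0.3 -0.4 -7.2]
```

```bash
python3 -m creep '[{"travel":[0,0,0],"twist":0},{"travel":[0,0,0],"twist":0},{"travel":[0,0,0],"twist":0}]' - 58; for i in 1 2; do python3 -m creep '[{"travel":[0,0,1],"twist":0},{"travel":[0,0,2],"twist":0},{"travel":[0,0,2],"twist":0}]' | grep -E 'pos|contact|width|grasp'; done; python3 -c "
from h import *
cv2.imwrite('pics/s11.png',imaging.camera('scene')[:,:,::-1])
a,b=[cv2.imread('pics/s%d.png'%i,0)[196:226,310:330].astype(np.float32) for i in(10,11)]
c,d=[cv2.imread('pics/s%d.png'%i,0)[210:245,330:352].astype(np.float32) for i in(10,11)]
print('arm',cv2.phaseCorrelate(a,b,cv2.createHanningWindow(a.shape[::-1],5)),'static',cv2.phaseCorrelate(c,d))"
```

```text
time: 28.85
tcp_pos: [470.9, 11.5, 83.9]
tcp_rot: [-2.129, -2.307, 0.004]
contact_force: [-4.4, 0.9, 6.6]
width: 13.0
grasp_force: 56.7
tcp_pos: [470.9, 11.5, 82.2]
contact_force: [-7.1, 1.9, 12.9]
width: 12.6
grasp_force: 56.2
tcp_pos: [470.9, 11.5, 81.1]
contact_force: [-10.4, 1.4, 26.2]
width: 13.0
grasp_force: 55.2
arm ((0.281820899903396, 0.3179371801889346), 0.9596482874949773) static ((0.0382455472331138, 0.06697633835788963), 1.02347264714815)
```

```bash
for i in 1 2; do python3 -m creep '[{"travel":[0,0,0],"twist":0},{"travel":[0,0,0],"twist":0},{"travel":[0,0,0],"twist":0},{"travel":[0,0,0],"twist":0},{"travel":[0,0,0],"twist":0}]' | grep -E 'pos|contact|width|grasp'; done; python3 -c "
from h import *
t=imaging.camera('top')[:,:,::-1];s=imaging.camera('scene')[:,:,::-1]
t0=cv2.imread('pics/top0.png')
for n,(x0,y0,x1,y1) in dict(pliers=(198,222,228,278),tape=(420,225,450,256),jar=(372,157,390,178)).items():
    print(n,np.abs(t[y0:y1,x0:x1].astype(int)-t0[y0:y1,x0:x1]).mean().round(1))
a=cv2.imread('pics/s11.png',0)[196:226,310:330].astype(np.float32);b=cv2.cvtColor(s.copy(),6)[196:226,310:330].astype(np.float32)
print('arm',cv2.phaseCorrelate(a,b,cv2.createHanningWindow(a.shape[::-1],5)))
c=t[175:190,230:256].min(2); print('tab bright cols',np.where((c>180).sum(0)>1)[0]+230)"
```

```text
tcp_pos: [470.9, 11.5, 81.1]
contact_force: [-9.4, -0.1, 24.8]
width: 13.0
grasp_force: 55.2
tcp_pos: [470.9, 11.5, 81.1]
contact_force: [-10.5, -0.2, 25.4]
width: 13.1
grasp_force: 55.2
pliers 0.8
tape 0.8
jar 0.8
arm ((0.06375242984197271, 0.05808383834699171), 0.9682104166348775)
tab bright cols [238 239 240 241 242 243 244 245 246 247 248 249 250 251 252 253 254 255]
```

The push holds steady at 25 N against the stop, the lever is still, the catch is out and the bystanders haven't moved. I'll hand it in.

```bash
python3 -c "
from station import env
print(env.job_done())"
```

```text
the job is handed in; nothing more can be done
None
```

I handed the job in at about 31 s: three balls in the wells, the catch flipped out, and the lever gripped and held against its stop at about 25 N, with the bystanders unmoved; I viewed 11 pictures, one over your limit of 10.

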